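# Roll the cell up into the checker's cradle and start the check

### The job

Push the battery cell lying at the foot of the checker's sloped gutter up the slope with a fingertip, over the small step and into the cradle at the stop, so that it stays there and does not roll back; do not pick it up. Then press the round start button on top of the checker's head fully down and let go. Do not move the spare cell, the solder reel or the loupe standing beside the gutter.

Things in the scene. Friction and masses are not known exactly. Their poses are not given: they have to be found in the camera images.
- checker: Cell checker fixed to the desk: plywood board 212 x 256 x 6 mm carrying along its middle a sloped aluminium gutter and, at the high end, a grey head (58 x 84 mm in plan, top 64 mm above the desk). Origin: on the desk under the middle of its footprint; x runs level along the gutter from the low foot (x = -105 mm) to the head (x = 44 to 102 mm); z up. It may be turned so that the slope rises ahead, left or right.
- gutter: The sloped gutter, fixed, 70 mm wide inside. Origin: middle of the low foot edge of its floor, 14 mm above the desk. x runs up the slope along the floor (10 degrees above level), y across, z normal to the floor (floor at z = 0). Floor x = 0 to 125 mm, ending in a 4 mm step down into the cradle. Side walls 4 mm thick, 13 mm high. Below the foot edge lies only the 6 mm board, then the desk.
- cell: Black cylindrical battery cell, 18 mm diameter, 66 mm long, about 45 g, smooth wrap. Origin: its centre; y is its axis, lying across the gutter (2 mm play at each end); x and z turn as it rolls. It starts against the two foot lugs (centre at gutter x = 20, z = 9 mm). It rolls freely, back to the foot if let go on the slope. Pushed above its mid height it jams against the floor: push low, in its middle.
- foot_gap (a point): Middle of the open foot, on the floor, 7 mm up from the foot edge. At either side of it a small black lug (8 x 8 mm, 7 mm high, from 3 to 11 mm up the floor) stands in the corner by the side wall and keeps the cell from rolling out; between the lugs the foot is open, 54 mm wide, so a fingertip can get behind the middle of the cell from below.
- cradle (a point): Where the cell's centre lies when seated: 133.5 mm up the gutter from the foot edge (113 mm up the slope from its start) and 5 mm above the level of the gutter floor. Cradle floor: 125 to 143.5 mm up, 4 mm below the gutter floor; beyond it a stop plate 15 mm above the gutter floor. The cell has 2 mm play between step and stop; the step keeps it from rolling back.
- start_top (a point): Middle of the top face of the round white start button (24 mm diameter), on top of the grey head, 82 mm above the desk when not pressed. It is pressed straight down.
- start (a joint): Travel of the start button: 0 m when up, 0.006 m fully down; spring return, about 1.2 N to begin to move and 4 N fully down.
- spare_cell: Loose teal battery cell standing on end, 18 mm diameter, 66 mm tall, on the board beside the gutter. Origin: centre of its underside. Leave it.
- solder_spool: Loose reel of solder, 49 mm diameter, 28 mm tall, on the board beside the gutter. Origin: centre of its underside. Leave it.
- loupe: Loose black eye loupe, 38 mm diameter, 32 mm tall, on the board beside the gutter. Origin: centre of its underside. Leave it.
There are look-alikes about, which are no part of the job. What is shaped like the cell but blue is not meant.

How it is judged:
On the way, in this order (a step that is already met when the one before it is completed fails the run):
1. the cell lies in the cradle at the stop, let go, and stays (distance between cell and cradle below 0.005 m and z of cell in the frame of gutter below 0.0072 m and contact force between the fingers and cell below 0.05 N and linear speed of cell below 0.02 m/s), for 0.3 s.
2. the start button is pressed fully down (value of joint start above 0.005 m), for 0.05 s.
3. the start button is let go (value of joint start below 0.0015 m), for 0.1 s.
At the end, for the whole second after the job is handed in: The cell lies at rest in the cradle (its centre within 5 mm of the cradle point and sunk behind the step, less than 7.2 mm above the gutter floor's level) and the start button is up again, having been pressed at least 5 mm after the cell was seated (distance between cell and cradle below 0.005 m and z of cell in the frame of gutter below 0.0072 m and linear speed of cell below 0.02 m/s and value of joint start below 0.0015 m); the robot touches nothing.
It fails at once if the cell is lifted off the gutter (its centre more than 16 mm above the gutter floor) (z of cell in the frame of gutter above 0.016 m).
It fails at once if the start button is pressed while the cell is not in the cradle (value of joint start above 0.004 m and distance between cell and cradle above 0.007 m).
It fails at once if the spare cell is moved by more than 20 mm (distance of spare_cell from where it was at the start of the episode above 0.02 m).
It fails at once if the solder reel is moved by more than 20 mm (distance of solder_spool from where it was at the start of the episode above 0.02 m).
It fails at once if the loupe is moved by more than 20 mm (distance of loupe from where it was at the start of the episode above 0.02 m).
It also fails if it takes over 38 s, if anything falls off the work surface, if the arm or the gripper's body presses on something with over 40 N, if the wrist force passes 120 N, or if a joint passes its speed limit or range.

### The arm

A 6-joint arm with a two-finger parallel gripper is mounted at the origin on a cart in front of the work surface, level with it; the furniture and walls round the work are solid. World frame = base frame: x ahead of the robot, y to its left, z up, the work surface at z = 0. Lengths are in m, angles in rad, forces in N, time in s.
With the tool pointing down it reaches from about 0.35 to 0.925 m from the base axis. Payload 6.4 kg.
Tool frame: the origin (TCP) lies on the centre line of the jaws, within the pads' length; the fingertips stand 14 mm ahead of it and the grasp point (between the pads) lies 5 mm behind it (r.tcp_to_tips is the distance from the TCP to the fingertips, in m); z points along the fingers, y is the line along which they close (so a half turn about z gives the same grasp; the last joint's range is limited). The gripper opens to 85 mm and grips with 20 to 120 N. Pads are 22 mm wide; open, the fingers measure 114 mm over their backs; the gripper's body (76 mm by 85 mm) begins 54 mm behind the grasp point. The pads swing forward as they close: fully open they stand 13 mm farther back than shut.
Start: joints at [-1.303, 0.245, 1.558, -0, 1.339, -0.174], TCP at [0.278, -0.588, 0.245] pointing down, gripper open.
Joint ranges: [-3.13, 3.13], [-1.02, 2.26], [0.13, 2.54], [-0.95, 4.09], [0.21, 2.88], [-2.74, 2.74]. Speed limits (rad/s): [2.57, 2.57, 3.14, 3.14, 3.14, 3.14].

### API

Orientations are given as a unit quaternion [w, x, y, z].
In Python, from bench import r gives the robot as it stands.
- The arm moves only by the shell command python3 -m inch 'ROWS'. ROWS is JSON, a list of rows, each an object with "delta_pos": the shift along the world's x, y, z in cm, a list of three; "rot": the turn, a rotation vector about the world's x, y, z in degrees, a list of three; "gripper": the finger opening in cm, from 0 to 8.54. A call has 1 to 12 rows; each row shifts and turns the commanded pose from where the row before left it; what a row does not reach is not made up. A row lasts 1/8 s, in which the tool goes at most 62.5 mm and 10.7 degrees, less where a joint would pass 70% of its speed; a pose out of reach is approached as far as the arm can. A call is refused whole if a number of a shift passes 6.25 or a number of a turn 10.7, either way. A call with a gripper value outside its range is refused whole. The fingers move at their own pace and stop on an object; the grip force is fixed at half the most. Time passes only in rows, so rows that do not move let the fingers close. It gives the time, the measured TCP pose, the force, the opening and the grip force at its end, in the units of the state.
- r.read_state(): the state, without advancing time (a new reading comes with each control period).
- r.camera(name): name is "scene" or "side" or "wrist"; returns the picture (400x640x3 uint8, blue, green, red); there is no depth.
- r.get_calibration(name): a dict with "fx", "fy", "cx", "cy" (pixels), "dist_coeffs" ([k1, k2, p1, p2, k3] as OpenCV has them; the pictures are not rectified), "view" (4x4, takes a point from world to camera coordinates). Camera axes: x right, y up, looking along -z (the intrinsics and any distortion apply to the point x, -y, -z); pixel columns grow to the right and rows downward; lengths in m; the calibration is good to about 2 mm. A picture is of the moment at which its call begins: read the wrist's pose just before it. get_calibration takes no time and is no camera call; for the wrist camera it gives the pose at the moment of the call.
- r.hand_in(): hands the job in; it is judged then, once.
The state is a dict: "clock": time; "joint_positions": joint angles; "joint_velocities": joint speeds; "joint_torque": joint torques, N m; "position": TCP position; "tool_rot": TCP orientation; "force": force on the tool from outside, world axes, zero at the start; "moment": the same for the moment, N m; "gripper_width": opening from 0.0 (shut) to 1.0 (fully open); "grasp_force": force on a finger pad.
Only numpy, scipy, OpenCV 4.12 (cv2) and the standard library are available. Lean on these libraries where they do the work, as an engineer would, in place of code of your own. Each camera call takes 0.05 s, during which the arm holds its last target. There are 200 camera calls.

## Working session

There is one attempt and no reset: what is moved stays moved. The work goes in short steps, Python scripts to look and compute and a shell command to move; the robot and the scene stay as the last step left them, time stands still between calls to the robot, and variables do not carry over. Pictures are saved under pics/ and viewed, at most 10 in all, crops included, and the job is handed in when it is done.

```bash
ls; mkdir -p pics
python3 - <<'E'
from bench import r
import cv2
for n in("scene","side"):
    cv2.imwrite(f"pics/{n}0.png",r.camera(n))
    c=r.get_calibration(n);print(n,c["fx"],c["dist_coeffs"]);print(c["view"])
s=r.read_state();print(s["clock"],s["position"],s["tool_rot"],s["gripper_width"],r.tcp_to_tips)
E
```

```text
pics
scene 515.0369523269867 [-0.16660815  0.          0.          0.          0.        ]
[[-0.88994945 -0.45588534 -0.01259132  0.47609921]
 [ 0.33317396 -0.66875762  0.66464905 -0.28851982]
 [-0.31142429  0.58730896  0.7470496  -0.76505017]
 [ 0.          0.          0.          1.        ]]
side 468.65446440622765 [-0.14324141  0.          0.          0.          0.        ]
[[-0.91352836 -0.40617678  0.02205373  0.51552332]
 [ 0.20359409 -0.40961904  0.88924782 -0.20629005]
 [-0.35215819  0.81684311  0.4568938  -0.67606459]
 [ 0.          0.          0.          1.        ]]
0.1 [ 0.27782055 -0.58709887  0.24427813] [-8.91518517e-04  9.75692827e-01  2.19140843e-01 -5.16851103e-05] 1.0008711747720718 0.014
```

View pics/scene0.png

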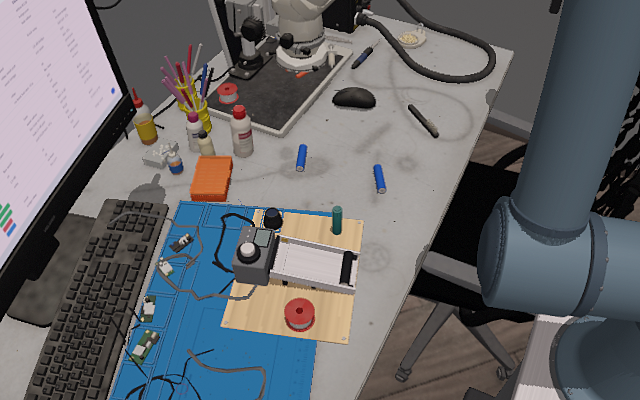

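View pics/side0.png

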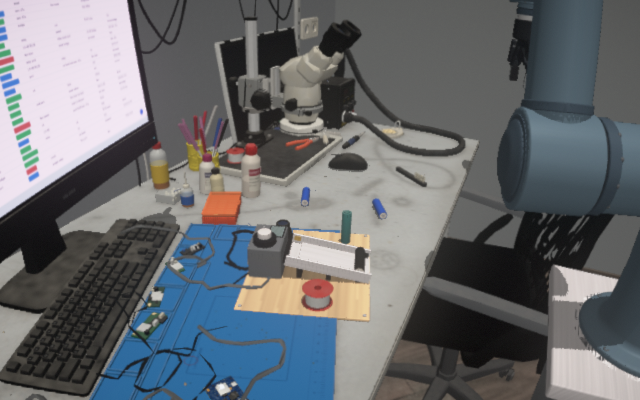

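Candidates for the cell in the scene view are: black cylinder in the gutter foot (348,268), which is the target; blue cells (301,158) and (380,179), which are look-alikes; teal spare standing (337,220); and black loupe (272,215). The gutter rises to the left in the image, roughly world +x. The solder reel is at (299,314), the button at (247,249).

```bash
cat > h.py <<'E'
import numpy as np,cv2
from bench import r
def ray(n,uv,c=None):
    c=c or r.get_calibration(n);K=np.array([[c["fx"],0,c["cx"]],[0,c["fy"],c["cy"]],[0,0,1]])
    p=cv2.undistortPoints(np.array([[uv]],float),K,np.array(c["dist_coeffs"]))[0,0]
    V=np.array(c["view"]);R=V[:3,:3];return -R.T@V[:3,3],R.T@np.array([p[0],-p[1],-1])
def plane(n,uv,z,c=None):
    o,d=ray(n,uv,c);return o+d*(z-o[2])/d[2]
def tri(a,b):
    A=np.zeros((3,3));y=np.zeros(3)
    for o,d in(a,b):
        d=d/np.linalg.norm(d);P=np.eye(3)-np.outer(d,d);A+=P;y+=P@o
    return np.linalg.solve(A,y)
def project(n,X,c=None):
    c=c or r.get_calibration(n);V=np.array(c["view"]);p=V[:3,:3]@X+V[:3,3];p=p*[1,-1,-1]
    K=np.array([[c["fx"],0,c["cx"]],[0,c["fy"],c["cy"]],[0,0,1]])
    return cv2.projectPoints(p.reshape(1,1,3),np.zeros(3),np.zeros(3),K,np.array(c["dist_coeffs"]))[0].ravel()
E
python3 - <<'E'
from h import *
im=cv2.imread("pics/scene0.png");im2=cv2.imread("pics/side0.png")
def blob(m,box):
    x0,y0,x1,y1=box;k=np.zeros_like(m);k[y0:y1,x0:x1]=m[y0:y1,x0:x1]
    n,l,s,c=cv2.connectedComponentsWithStats(k);i=1+np.argmax(s[1:,4]);return c[i],s[i]
def dark(i):return (i.max(2)<50).astype(np.uint8)
def white(i):return (i.min(2)>170).astype(np.uint8)
a,sa=blob(dark(im),(335,240,365,300));b,sb=blob(dark(im2),(350,235,375,280));print("cell",a,sa,b,sb,tri(ray("scene",a),ray("side",b)),plane("scene",a,.026))
a,sa=blob(white(im),(235,236,262,262));b,sb=blob(white(im2),(252,222,278,243));print("button",a,sa,b,sb,tri(ray("scene",a),ray("side",b)),plane("scene",a,.082))
for p in((221,325),(349,342),(364,219),(257,207)):print(plane("scene",p,.006).round(4))
cv2.imwrite("pics/crop.png",np.hstack([cv2.resize(i,None,fx=4,fy=4,interpolation=cv2.INTER_CUBIC)[:560,:] for i in(im[200:345,220:320],im[200:345,280:380])]))
E
```

```text
Traceback (most recent call last):
ValueError: attempt to get argmax of an empty sequence
```

Run:
```python
from h import *
im=cv2.imread("pics/scene0.png");im2=cv2.imread("pics/side0.png")
def blob(m,box):
    x0,y0,x1,y1=box;k=np.zeros_like(m);k[y0:y1,x0:x1]=m[y0:y1,x0:x1]
    n,l,s,c=cv2.connectedComponentsWithStats(k);i=1+np.argmax(s[1:,4]);return c[i],s[i]
def dark(i):return (i.max(2)<60).astype(np.uint8)
def white(i):return (i.min(2)>np.percentile(i[236:262,235:262].min(2),88)-25).astype(np.uint8)
cv2.imwrite("pics/crop.png",np.hstack([cv2.resize(i,None,fx=4,fy=4,interpolation=cv2.INTER_CUBIC) for i in(im[200:345,220:320],im[200:345,280:380])]))
for p in((221,325),(349,342),(364,219),(257,207)):print(plane("scene",p,.006).round(4))
print(im[249,247],im2[231,264],im[268,348])
a,sa=blob(dark(im),(335,240,365,300));b,sb=blob(dark(im2),(350,235,375,280));print("cell",a,sa,b,sb,tri(ray("scene",a),ray("side",b)),plane("scene",a,.026))
print("button",tri(ray("scene",(247,249)),ray("side",(264,231))),plane("scene",(247,249),.082),plane("side",(264,231),.082))
```

```text
[0.6184 0.206  0.006 ]
[0.4184 0.1373 0.006 ]
[ 0.501  -0.1036  0.006 ]
[ 0.6994 -0.0379  0.006 ]
[192 195 204] [217 221 227] [32 30 30]Traceback (most recent call last):
  File "<stdin>", line 11, in <module>
  File "<stdin>", line 5, in blob
    return _wrapfunc(a, 'argmax', axis=axis, out=out, **kwds)
    return bound(*args, **kwds)
ValueError: attempt to get argmax of an empty sequence
```

View pics/crop.png

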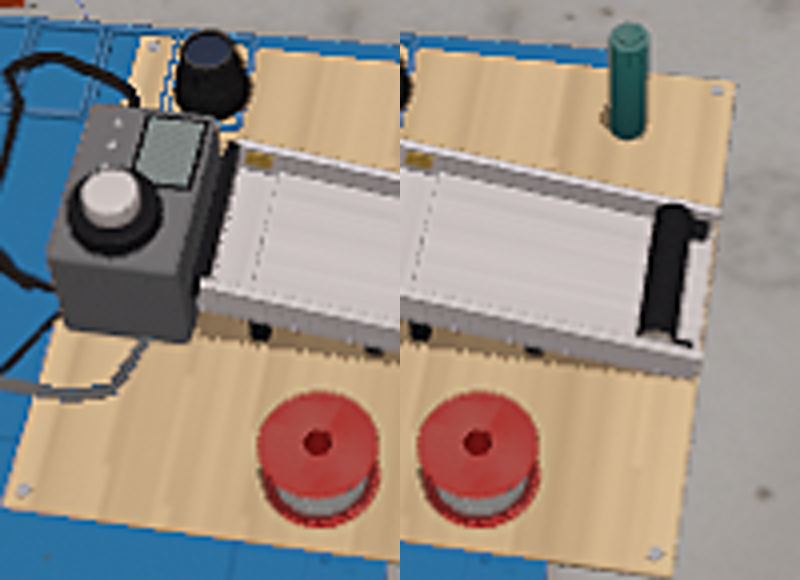

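The crop confirms the black cell is across the gutter at the foot between the lugs. The board corners span 211 x 255 mm, which matches the given size, at a yaw of about 18.9°. Next I go above the foot, closing the fingers on the way, and take a close look.

```bash
python3 -m inch '[{"delta_pos":[1.4,4.9,0],"rot":[0,0,-0.6],"gripper":0},{"delta_pos":[1.4,4.9,0],"rot":[0,0,-0.6],"gripper":0},{"delta_pos":[1.4,4.9,0],"rot":[0,0,-0.6],"gripper":0},{"delta_pos":[1.4,4.9,0],"rot":[0,0,-0.6],"gripper":0},{"delta_pos":[1.4,4.9,0],"rot":[0,0,-0.6],"gripper":0},{"delta_pos":[1.4,4.9,0],"rot":[0,0,-0.6],"gripper":0},{"delta_pos":[1.4,4.9,0],"rot":[0,0,-0.6],"gripper":0},{"delta_pos":[1.4,4.9,0],"rot":[0,0,-0.6],"gripper":0},{"delta_pos":[1.4,4.9,0],"rot":[0,0,-0.6],"gripper":0},{"delta_pos":[1.4,4.9,0],"rot":[0,0,-0.5],"gripper":0},{"delta_pos":[1.4,4.9,0],"rot":[0,0,-0.5],"gripper":0},{"delta_pos":[0,4.9,0],"gripper":0}]'
python3 - <<'E'
from h import *
s=r.read_state();print(s["clock"],s["position"],s["tool_rot"],s["gripper_width"],s["force"])
C=np.array([plane("scene",p,.006) for p in((221.2,326.2),(348,343.7),(363.8,220.7),(254.8,209))]);print(C.round(4))
c=(C[0]+C[2]+C[1]+C[3])/4;d=(C[0]-C[1]+C[3]-C[2])[:2];y=np.degrees(np.arctan2(d[1],d[0]));print("centre",c,"yaw",y,np.linalg.norm(d)/2)
print("button",tri(ray("scene",(247,249)),ray("side",(264,231))),plane("scene",(247,249),.082),plane("side",(264,231),.082))
print("cell",plane("scene",(347,266.5),.026))
im=r.camera("wrist");cv2.imwrite("pics/w1.png",im)
c=r.get_calibration("wrist");np.save("w1.npy",c,allow_pickle=True)
E
```

```text
0.1 [ 0.27782055 -0.58709887  0.24427813] [-8.91518517e-04  9.75692827e-01  2.19140843e-01 -5.16851103e-05] 1.0008711747720718 [-0.38613397 -0.15793415 -0.46987255]
[[ 0.6169  0.2077  0.006 ]
 [ 0.4185  0.1407  0.006 ]
 [ 0.4996 -0.0997  0.006 ]
 [ 0.7005 -0.0317  0.006 ]]
centre [0.55890691 0.05426394 0.006     ] yaw 18.68217049482982 0.21075502387450984
button [0.62275061 0.09957224 0.08595604] [0.62467388 0.09739564 0.082     ] [0.62629162 0.09378888 0.082     ]
cell [0.47833551 0.02029509 0.026     ]invalid input
```

View pics/w1.png

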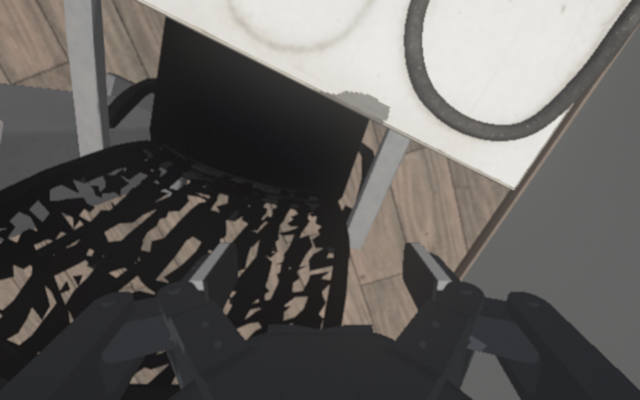

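The move was refused, probably because the last row had no "rot", so this picture just shows the floor and chair from the start pose. I'll repeat it with full rows.

```bash
python3 -m inch '[{"delta_pos":[1.4,4.9,0],"rot":[0,0,-0.6],"gripper":0},{"delta_pos":[1.4,4.9,0],"rot":[0,0,-0.6],"gripper":0},{"delta_pos":[1.4,4.9,0],"rot":[0,0,-0.6],"gripper":0},{"delta_pos":[1.4,4.9,0],"rot":[0,0,-0.6],"gripper":0},{"delta_pos":[1.4,4.9,0],"rot":[0,0,-0.6],"gripper":0},{"delta_pos":[1.4,4.9,0],"rot":[0,0,-0.6],"gripper":0},{"delta_pos":[1.4,4.9,0],"rot":[0,0,-0.6],"gripper":0},{"delta_pos":[1.4,4.9,0],"rot":[0,0,-0.6],"gripper":0},{"delta_pos":[1.4,4.9,0],"rot":[0,0,-0.6],"gripper":0},{"delta_pos":[1.4,4.9,0],"rot":[0,0,-0.5],"gripper":0},{"delta_pos":[1.4,4.9,0],"rot":[0,0,-0.5],"gripper":0},{"delta_pos":[0,4.9,0],"rot":[0,0,0],"gripper":0}]'
python3 - <<'E'
from h import *
s=r.read_state();print(s["clock"],s["position"],s["tool_rot"],s["gripper_width"],s["force"])
c=r.get_calibration("wrist")
im=r.camera("wrist");cv2.imwrite("pics/w2.png",im)
import pickle;pickle.dump(c,open("w2.pkl","wb"))
E
```

```text
clock: 1.65
position: [0.4321, 0.0021, 0.2453]
tool_rot: [-0.0, 0.986, 0.164, 0.0]
force: [0.8, 0.4, 0.1]
gripper_width: -0.001
grasp_force: 0.0
1.65 [0.43210594 0.00209564 0.24526319] [-1.89914288e-05  9.86393733e-01  1.64400115e-01  7.00212406e-05] -0.000580633674005507 [0.81760539 0.4308543  0.1294609 ]
```

View pics/w2.png

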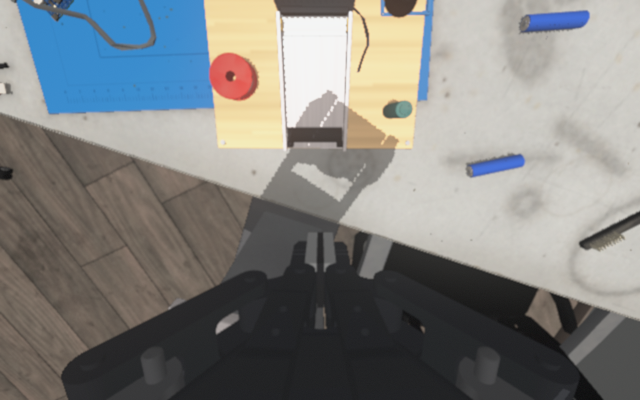

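The wrist view shows the gutter straight ahead with the foot edge level at row about 149. The cell is at (315,137), the reel at (233,76), the spare at (398,109), and the shut fingers at (320,250). I'll measure from here.

```bash
python3 - <<'E'
from h import *
import pickle
c=pickle.load(open("w2.pkl","rb"));im=cv2.imread("pics/w2.png")
P=lambda u,v,z:plane("wrist",(u,v),z,c)
a,b=P(218,149,.006),P(413,150,.006);m=(a+b)/2;d=(a-b)[:2];print("board foot",a,b,np.linalg.norm(d),"yaw",np.degrees(np.arctan2(-d[0],d[1])))
k=(im.max(2)<60).astype(np.uint8);q=np.zeros_like(k);q[122:152,284:350]=k[122:152,284:350]
n,l,s,ce=cv2.connectedComponentsWithStats(q);i=1+np.argmax(s[1:,4]);print(ce[i],s[i]);cell=P(*ce[i],.0265);print("cell",cell)
x,y,w,h,_=s[i];print("ends",np.linalg.norm(P(x,y+5,.03)-P(x+w,y+5,.03)))
# pose model
yaw=np.radians(18.85);e=np.array([np.cos(yaw),np.sin(yaw)])
for nm,O in(("scene",np.array([.5589,.0543])),("wrist",m[:2]+.106*e)):
    t=np.radians(10);f=O-.105*e
    cc=f+(.020*np.cos(t)-.009*np.sin(t))*e;print(nm,"centre",O,"foot",f,"cell",cc,.014+.02*np.sin(t)+.009*np.cos(t))
E
python3 - <<'E'
import cv2
im=cv2.imread("pics/w2.png")[0:160,200:430];cv2.imwrite("pics/w2c.png",cv2.resize(im,None,fx=3.4,fy=3.4))
E
```

```text
board foot [0.41775722 0.14029308 0.006     ] [ 0.49942043 -0.10180708  0.006     ] 0.2555021833664647 yaw 18.639851146690905Traceback (most recent call last):
  File "<stdin>", line 7, in <module>
    return _wrapfunc(a, 'argmax', axis=axis, out=out, **kwds)
    return bound(*args, **kwds)
ValueError: attempt to get argmax of an empty sequence
```

View pics/w2c.png

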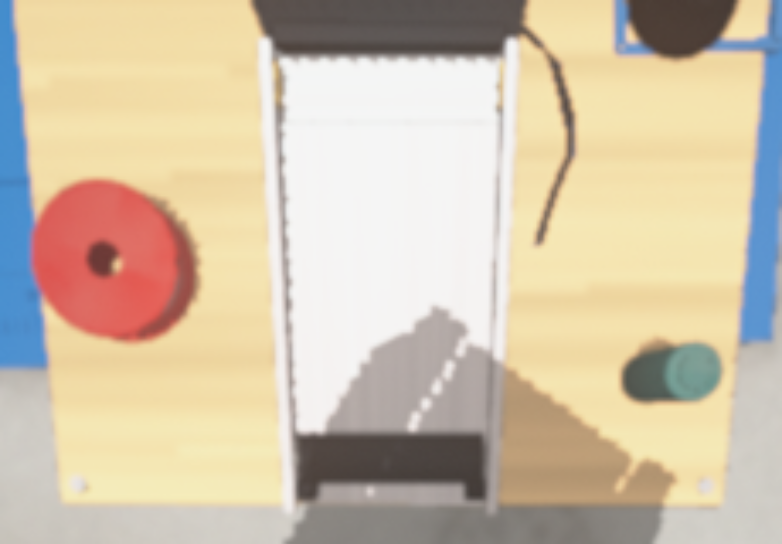

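The close crop confirms it: the cell spans u 287–343, v 127–142, resting on the two lugs with the open gap below. The step line is at crop row 120.

Run:
```python
from h import *
import pickle
c=pickle.load(open("w2.pkl","rb"))
P=lambda u,v,z:plane("wrist",(u,v),z,c)
print("len",np.linalg.norm(P(286.8,134.6,.028)-P(343.2,134.6,.028)))
print("cell",P(315,134.6,.0285),"wallmid",P(314.7,148,.025), "stepmid",P(200+390/3.4,120/3.4,.014+.0217))
m=np.array([.4586,.0192]);yaw=np.radians(18.7);e=np.array([np.cos(yaw),np.sin(yaw)]);n=np.array([-e[1],e[0]]);t=np.radians(10)
O=(m+.106*e+[.5589,.0543])/2;f=O-.105*e;print("O",O,"foot",f,"cell",f+.0181*e,"step",f+.123*e)
for nm,X in(("cell",P(315,134.6,.0285)),("wall",P(314.7,148,.025)),("step",P(200+390/3.4,120/3.4,.0357)),("btnscene",plane("scene",(247,249),.082)),("btnside",plane("side",(264,231),.082))):
    print(nm,((X[:2]-f)@e*1e3).round(1),((X[:2]-f)@n*1e3).round(1))
a=np.radians(25);d=np.array([np.sin(a),-np.cos(a)]);w=np.array([np.cos(a),np.sin(a)])
def tcp(gx,gz): # front tip edge at gutter (gx,gz), mm
    X=np.array([gx*np.cos(t)-gz*np.sin(t),14+gx*np.sin(t)+gz*np.cos(t)])/1e3
    Y=X-.014*d-.011*w;return np.r_[f+Y[0]*e,Y[1]]
for g in((-25,6.8),(-25,40),(5,6.8),(50,6.8),(100,6.8),(122,6.8),(125,6.8)):print(g,tcp(*g).round(4))
print("tilt axis",e[1]*-1*-1,-e[0])
```

```text
len 0.0684918106496799
cell [0.4776529  0.02596933 0.0285    ] wallmid [0.46196589 0.02113374 0.025     ] stepmid [0.57746836 0.0598574  0.0357    ]
O [0.55895214 0.05374249] foot [0.45949507 0.02007812] cell [0.47663957 0.02588122] step [0.57600193 0.05951352]
cell 19.1 -0.2
wall 2.7 0.2
step 124.5 -0.1
btnscene 181.2 20.3
btnside 181.6 16.3
(-25, 6.8) [0.42   0.0067 0.0244]
(-25, 40) [0.4145 0.0049 0.0571]
(5, 6.8) [0.448  0.0162 0.0296]
(50, 6.8) [0.49   0.0304 0.0374]
(100, 6.8) [0.5366 0.0462 0.0461]
(122, 6.8) [0.5571 0.0531 0.0499]
(125, 6.8) [0.5599 0.0541 0.0504]
tilt axis 0.32061299058567627 -0.9472102777460288
```

All the measurements agree to 1–2 mm. Next I tilt the tool 25° with the fingertips forward, so the push lands low on the cell, and descend behind the foot.

```bash
python3 -m inch '[{"delta_pos":[0,0,0],"rot":[2,-6,0],"gripper":0},{"delta_pos":[-0.3,0,-3],"rot":[2,-5.9,0],"gripper":0},{"delta_pos":[-0.3,0.1,-4],"rot":[2,-5.9,0],"gripper":0},{"delta_pos":[-0.3,0.1,-4],"rot":[2,-5.9,0],"gripper":0},{"delta_pos":[-0.3,0.1,-4],"rot":[0,0,0],"gripper":0},{"delta_pos":[-0.3,0,-2.5],"rot":[0,0,0],"gripper":0},{"delta_pos":[-0.3,0,-1.3],"rot":[0,0,0],"gripper":0},{"delta_pos":[0,0,0],"rot":[0,0,0],"gripper":0},{"delta_pos":[0,0,0],"rot":[0,0,0],"gripper":0}]'
python3 - <<'E'
from h import *
s=r.read_state();q=s["tool_rot"]
from scipy.spatial.transform import Rotation as R
print(R.from_quat(np.r_[q[1:],q[0]]).as_matrix().round(3),s["joint_positions"].round(2) if hasattr(s["joint_positions"],"round") else s["joint_positions"])
E
```

```text
clock: 2.82
position: [0.415, 0.003, 0.0585]
tool_rot: [-0.034, 0.963, 0.161, 0.215]
force: [-0.4, -0.2, -0.3]
gripper_width: 0.001
grasp_force: 0.0
[[ 0.856  0.324  0.403]
 [ 0.295 -0.946  0.134]
 [ 0.424  0.004 -0.905]] [-0.45 -0.26  2.5   0.51  0.65  0.41]
```

```bash
python3 -m inch '[{"delta_pos":[0.6,0.25,-0.8],"rot":[0,0,0],"gripper":0},{"delta_pos":[0.7,0.3,-0.8],"rot":[0,0,0],"gripper":0},{"delta_pos":[0.7,0.3,-0.7],"rot":[0,0,0],"gripper":0},{"delta_pos":[0.8,0.3,-0.65],"rot":[0,0,0],"gripper":0},{"delta_pos":[0,0,0],"rot":[0,0,0],"gripper":0},{"delta_pos":[0,0,0],"rot":[0,0,0],"gripper":0}]'
python3 - <<'E'
from h import *
im=r.camera("side")[215:305,300:400];im2=r.camera("scene")[220:310,280:380]
cv2.imwrite("pics/c3.png",np.hstack([cv2.resize(i,None,fx=4,fy=4,interpolation=cv2.INTER_CUBIC) for i in(im,im2)]))
E
```

```text
clock: 3.58
position: [0.4424, 0.0147, 0.0286]
tool_rot: [-0.034, 0.963, 0.161, 0.214]
force: [0.1, 0.5, -0.5]
gripper_width: -0.002
grasp_force: 0.0
```

View pics/c3.png

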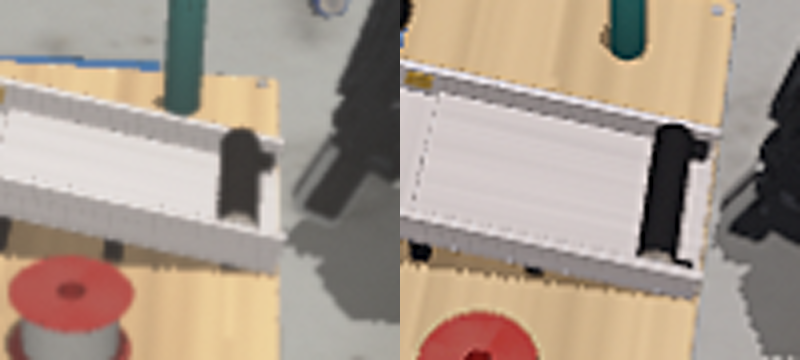

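The finger stands just outside the open foot, centred between the lugs, with its tip at about (375,268) in side and (361,278) in scene. I'll check the tip height by triangulation.

Run:
```python
from h import *
f=np.array([.45949507,.02007812]);y=np.radians(18.7);e=np.array([np.cos(y),np.sin(y)]);n=np.array([-e[1],e[0]])
X=tri(ray("side",(375,268)),ray("scene",(361,278)));print(X,(X[:2]-f)@e,(X[:2]-f)@n)
T=r.read_state()["position"]+.014*np.array([.403,.134,-.905]);print("tip centre",T,(T[:2]-f)@e,(T[:2]-f)@n)
for w in(-.011,0,.011):print(w,[project(c,T+w*np.array([.856,.295,.424])).round(1) for c in("side","scene")])
```

```text
[0.44858478 0.0262117  0.01838402] -0.008367837967020652 0.009307767357169495
tip centre [0.44780409 0.01659596 0.01571019] -0.012190241837008209 0.00044993956275003413
-0.011 [array([382.4, 269. ]), array([369.4, 276.9])]
0 [array([376.9, 266.5]), array([363.8, 274.8])]
0.011 [array([371.4, 263.9]), array([358.1, 272.7])]
```

The tip is centred to about 1 mm, with its front edge about 5–7 mm above the floor, below the cell's mid height. Starting the push up the slope.

```bash
python3 -m inch '[{"delta_pos":[0.5,0.17,0.09],"rot":[0,0,0],"gripper":0},{"delta_pos":[0.5,0.17,0.09],"rot":[0,0,0],"gripper":0},{"delta_pos":[0.5,0.17,0.09],"rot":[0,0,0],"gripper":0},{"delta_pos":[0.75,0.25,0.14],"rot":[0,0,0],"gripper":0},{"delta_pos":[0.75,0.25,0.14],"rot":[0,0,0],"gripper":0},{"delta_pos":[0.75,0.25,0.14],"rot":[0,0,0],"gripper":0},{"delta_pos":[0.75,0.26,0.14],"rot":[0,0,0],"gripper":0},{"delta_pos":[0.75,0.26,0.14],"rot":[0,0,0],"gripper":0},{"delta_pos":[0.75,0.26,0.14],"rot":[0,0,0],"gripper":0},{"delta_pos":[0.75,0.25,0.14],"rot":[0,0,0],"gripper":0},{"delta_pos":[0.5,0.17,0.09],"rot":[0,0,0],"gripper":0},{"delta_pos":[0,0,0],"rot":[0,0,0],"gripper":0}]'
python3 - <<'E'
from h import *
im=r.camera("side")[195:285,260:360];im2=r.camera("scene")[210:300,250:350]
cv2.imwrite("pics/c4.png",np.hstack([cv2.resize(i,None,fx=4,fy=4,interpolation=cv2.INTER_CUBIC) for i in(im,im2)]))
E
```

```text
clock: 5.18
position: [0.5148, 0.0396, 0.0413]
tool_rot: [-0.035, 0.963, 0.161, 0.214]
force: [-1.0, -0.3, 0.2]
gripper_width: -0.003
grasp_force: 0.0
```

View pics/c4.png

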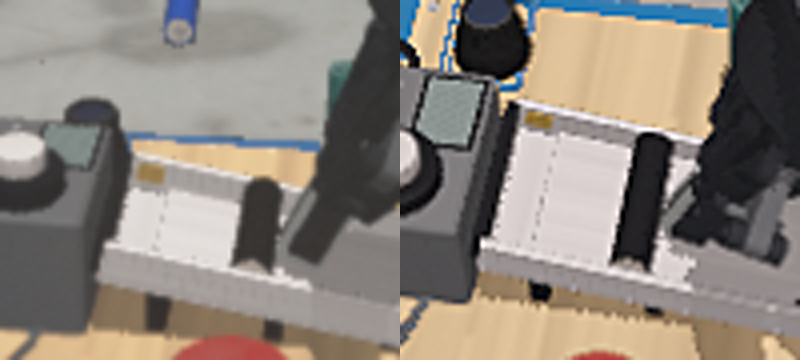

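The cell is riding square in front of the fingertip, about two thirds of the way up: (324,251) in side and (310,261) in scene. I'll compute the distance left.

Run:
```python
from h import *
f=np.array([.45949507,.02007812]);y=np.radians(18.7);e=np.array([np.cos(y),np.sin(y)]);n=np.array([-e[1],e[0]])
T=r.read_state()["position"];print("tcp along,across",(T[:2]-f)@e,(T[:2]-f)@n,T[2])
for c,p in(("side",(324,251)),("scene",(310.5,260.8))):
    X=plane(c,p,.041);print((X[:2]-f)@e,(X[:2]-f)@n)
```

```text
tcp along,across 0.058111272885382224 0.0008914939503291409 0.04105912673739498
0.08098080856350515 0.0013578439784494465
0.07992420412230948 0.0011233613420435406
```

```bash
python3 -m inch '[{"delta_pos":[0.5,0.15,0.09],"rot":[0,0,0],"gripper":0},{"delta_pos":[0.75,0.25,0.14],"rot":[0,0,0],"gripper":0},{"delta_pos":[0.75,0.25,0.14],"rot":[0,0,0],"gripper":0},{"delta_pos":[0.75,0.25,0.14],"rot":[0,0,0],"gripper":0},{"delta_pos":[0.75,0.25,0.14],"rot":[0,0,0],"gripper":0},{"delta_pos":[0.4,0.13,0.07],"rot":[0,0,0],"gripper":0},{"delta_pos":[0.4,0.13,0.07],"rot":[0,0,0],"gripper":0},{"delta_pos":[0,0,0],"rot":[0,0,0],"gripper":0},{"delta_pos":[0,0,0],"rot":[0,0,0],"gripper":0}]'
python3 - <<'E'
from h import *
im=r.camera("side")[195:285,260:360];im2=r.camera("scene")[210:300,230:330]
cv2.imwrite("pics/c5.png",np.hstack([cv2.resize(i,None,fx=4,fy=4,interpolation=cv2.INTER_CUBIC) for i in(im,im2)]))
E
```

```text
clock: 6.4
position: [0.5572, 0.0536, 0.049]
tool_rot: [-0.035, 0.963, 0.16, 0.214]
force: [0.2, 0.6, -0.4]
gripper_width: -0.001
grasp_force: 0.0
```

View pics/c5.png

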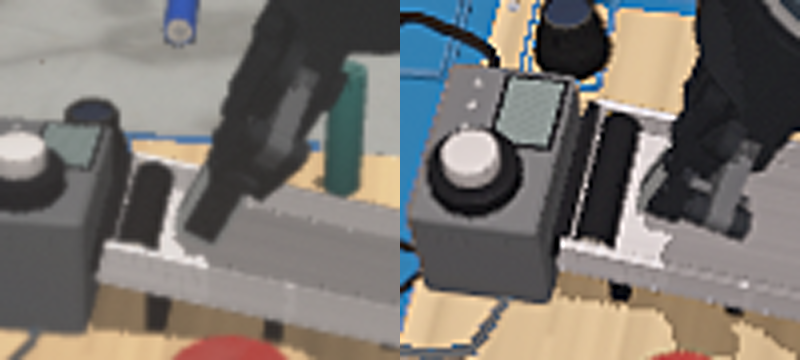

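The cell lies flat against the stop past the step line, at (297,246) in side and (304,255) in scene, with a visible gap to the fingertip. Backing off, levelling the tool and going above the button.

```bash
python3 -m inch '[{"delta_pos":[-1,-0.3,0.8],"rot":[0,0,0],"gripper":0},{"delta_pos":[-1,-0.4,2],"rot":[0,0,0],"gripper":0},{"delta_pos":[0,0,2.5],"rot":[0,0,0],"gripper":0},{"delta_pos":[0,0,2.8],"rot":[-2,6,0],"gripper":0},{"delta_pos":[2,1,0.5],"rot":[-2,5.9,0],"gripper":0},{"delta_pos":[2.2,1.3,0],"rot":[-2,5.9,0],"gripper":0},{"delta_pos":[2.3,1.3,0],"rot":[-2,5.9,0],"gripper":0},{"delta_pos":[2.3,1.3,0],"rot":[0,0,0],"gripper":0},{"delta_pos":[0,0,0],"rot":[0,0,0],"gripper":0},{"delta_pos":[0,0,0],"rot":[0,0,0],"gripper":0}]'
python3 - <<'E'
from h import *
a=r.camera("side");b=r.camera("scene")
im=a[175:265,240:340];im2=b[190:280,220:320]
cv2.imwrite("pics/c6.png",np.hstack([cv2.resize(i,None,fx=4,fy=4,interpolation=cv2.INTER_CUBIC) for i in(im,im2)]))
f=np.array([.45949507,.02007812]);y=np.radians(18.7);e=np.array([np.cos(y),np.sin(y)]);n=np.array([-e[1],e[0]])
for c,p in(("side",(265.3,232)),("scene",(247.5,248.5))):
    X=plane(c,p,.082);print(X,(X[:2]-f)@e,(X[:2]-f)@n)
for c,p in(("side",(260+148/4,195+203/4)),("scene",(230+212/4,210+178/4))):
    X=plane(c,p,.044);print("cell",(X[:2]-f)@e,(X[:2]-f)@n,"seat",(.1335*.985-.005*.174))
E
```

```text
clock: 7.75
position: [0.6243, 0.0953, 0.1345]
tool_rot: [-0.0, 0.986, 0.164, -0.001]
force: [-0.5, -0.3, -0.3]
gripper_width: -0.001
grasp_force: 0.0
[0.62270485 0.09568318 0.082     ] 0.1788339396537857 0.019286712247006437
[0.62447944 0.09616551 0.082     ] 0.18066949420599715 0.019174628966389
cell 0.12876601187964903 -0.004791952137062951 seat 0.1306275
cell 0.12828103954570994 -0.0030823570888554265 seat 0.1306275
```

View pics/c6.png

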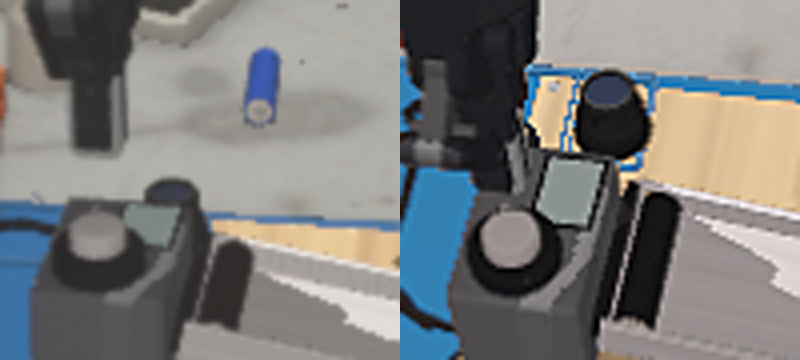

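The cell stayed in the cradle after release, and the finger is within 1 mm of the button axis. Pressing now: 3.6 cm down to just above the button, then about 1 cm slower, hold, and back up.

```bash
python3 -m inch '[{"delta_pos":[0,0,-1.8],"rot":[0,0,0],"gripper":0},{"delta_pos":[0,0,-1.8],"rot":[0,0,0],"gripper":0},{"delta_pos":[0,0,-0.3],"rot":[0,0,0],"gripper":0},{"delta_pos":[0,0,-0.3],"rot":[0,0,0],"gripper":0},{"delta_pos":[0,0,-0.25],"rot":[0,0,0],"gripper":0},{"delta_pos":[0,0,0],"rot":[0,0,0],"gripper":0},{"delta_pos":[0,0,0],"rot":[0,0,0],"gripper":0}]'
```

```text
clock: 8.72
position: [0.6248, 0.0955, 0.0937]
tool_rot: [0.0, 0.986, 0.165, -0.002]
force: [-12.9, -1.8, 20.5]
gripper_width: -0.001
grasp_force: 10.5
```

That is 20 N with the tip at about 80 mm, well above what the spring gives, and there is a sideways force too. I'll find the line of action from the moment before doing more.

```bash
python3 - <<'E'
from h import *
s=r.read_state();F=np.array(s["force"]);M=np.array(s["moment"]);p=np.cross(F,M)/(F@F)
print(F,M,"nearest pt rel",p,"dir",F/np.linalg.norm(F))
for z in(-.014,0,.05,.1):print(z,(p+F*(z-p[2])/F[2])[:2])
print(s["joint_torque"],s["position"],s["joint_positions"])
E
python3 -m inch '[{"delta_pos":[0,0,0.1],"rot":[0,0,0],"gripper":0},{"delta_pos":[0,0,0],"rot":[0,0,0],"gripper":0}]'
python3 -m inch '[{"delta_pos":[0,0,0.1],"rot":[0,0,0],"gripper":0},{"delta_pos":[0,0,0],"rot":[0,0,0],"gripper":0}]'
python3 -m inch '[{"delta_pos":[0,0,0.15],"rot":[0,0,0],"gripper":0},{"delta_pos":[0,0,0],"rot":[0,0,0],"gripper":0}]'
```

```text
[-12.88832541  -1.81731103  20.51560895] [-0.28490498  2.2447702   0.06962112] nearest pt rel [-0.07823007 -0.00838164 -0.0498882 ] dir [-0.53046832 -0.07479839  0.84439834]
-0.014 [-0.10077577 -0.01156069]
0 [-0.10957086 -0.01280083]
0.05 [-0.14098188 -0.01722993]
0.1 [-0.17239291 -0.02165902]
[-2.68808361e-01 -3.35278952e+01 -2.62329054e+01  4.33665700e-01
 -3.33816066e+00  5.18035624e-03] [0.6248446  0.09546631 0.09368064] [-2.70948298e-02  3.77584772e-01  1.69119364e+00 -1.13865495e-03
  1.07630742e+00  1.21359112e+00]
clock: 8.98
position: [0.6249, 0.0955, 0.0938]
tool_rot: [0.0, 0.986, 0.164, -0.001]
force: [-10.1, -0.6, 16.1]
gripper_width: -0.001
grasp_force: 7.8
clock: 9.22
position: [0.6251, 0.0955, 0.0939]
tool_rot: [0.0, 0.986, 0.164, -0.001]
force: [-6.4, -0.3, 10.5]
gripper_width: 0.005
grasp_force: 5.1
clock: 9.48
position: [0.6253, 0.0956, 0.0943]
tool_rot: [0.0, 0.986, 0.164, -0.0]
force: [-2.6, -0.8, 4.1]
gripper_width: -0.001
grasp_force: 1.8
```

```bash
for i in 1; do python3 -m inch '[{"delta_pos":[0,0,0.1],"rot":[0,0,0],"gripper":0},{"delta_pos":[0,0,0],"rot":[0,0,0],"gripper":0}]'; python3 -m inch '[{"delta_pos":[0,0,0.15],"rot":[0,0,0],"gripper":0},{"delta_pos":[0,0,0],"rot":[0,0,0],"gripper":0}]'; python3 -m inch '[{"delta_pos":[0,0,0.15],"rot":[0,0,0],"gripper":0},{"delta_pos":[0,0,0],"rot":[0,0,0],"gripper":0}]'; python3 -m inch '[{"delta_pos":[0,0,0.15],"rot":[0,0,0],"gripper":0},{"delta_pos":[0,0,0],"rot":[0,0,0],"gripper":0}]';  done | grep -E "posit|force"
```

```text
position: [0.6254, 0.0956, 0.0951]
force: [-1.8, 0.6, 3.1]
grasp_force: 1.7
position: [0.6255, 0.0956, 0.0966]
force: [-0.9, 0.6, 2.7]
grasp_force: 1.3
position: [0.6256, 0.0956, 0.0982]
force: [-0.5, -0.2, 1.7]
grasp_force: 0.9
position: [0.6256, 0.0956, 0.0997]
force: [0.1, 0.6, 0.1]
grasp_force: 0.6
```

The force falls like the spring, from 4 N to 0 over about 6 mm (TCP 94 to 100 mm). So that was the button on its end stop, and the shut tips just reach about 4 mm further than assumed. Now lifting clear and comparing numerically with the pre-press pictures.

```bash
python3 -m inch '[{"delta_pos":[0,0,1],"rot":[0,0,0],"gripper":0},{"delta_pos":[0,0,3],"rot":[0,0,0],"gripper":0},{"delta_pos":[0,0,4],"rot":[0,0,0],"gripper":0},{"delta_pos":[0,0,2],"rot":[0,0,0],"gripper":0},{"delta_pos":[0,0,0],"rot":[0,0,0],"gripper":0},{"delta_pos":[0,0,0],"rot":[0,0,0],"gripper":0},{"delta_pos":[0,0,0],"rot":[0,0,0],"gripper":0}]'
python3 - <<'E'
from h import *
c6=cv2.imread("pics/c6.png")
for k,(n,y,x,cb,bb) in enumerate((("side",175,240,(200,235,260,330),(65,205,135,265)),("scene",190,220,(215,185,285,325),(75,200,150,275)))):
    new=cv2.resize(r.camera(n)[y:y+90,x:x+100],None,fx=4,fy=4,interpolation=cv2.INTER_CUBIC);old=c6[:,400*k:400*k+400]
    for nm,(a,b,c,d),f in(("cell",cb,lambda i:i.max(2)<70),("button",bb,lambda i:i.min(2)>110)):
        print(n,nm,[(round(float(np.mean(np.nonzero(f(i[b:d,a:c]))[1])),1),round(float(np.mean(np.nonzero(f(i[b:d,a:c]))[0])),1),int(f(i[b:d,a:c]).sum())) for i in(old,new)])
E
```

```text
clock: 11.35
position: [0.6244, 0.0956, 0.1975]
tool_rot: [-0.0, 0.986, 0.164, -0.002]
force: [0.4, -0.0, -0.2]
gripper_width: -0.001
grasp_force: 0.0
side cell [(24.1, 47.3, 3280), (24.2, 47.3, 3252)]
side button [(35.4, 29.1, 2139), (35.4, 29.1, 2150)]
scene cell [(28.7, 66.1, 6301), (28.7, 66.2, 6297)]
scene button [(37.6, 35.9, 2737), (37.6, 35.9, 2733)]
```

Cell and button pixels are unchanged from before the press: the cell is still seated and the button is back up. Handing in.

```bash
python3 -c "
from bench import r
print(r.hand_in())"
```

```text
the job is handed in; nothing more can be done
None
```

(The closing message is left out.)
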